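# Take down a pile of wooden pieces into their fitted holders

## Task

Take the pile on the bench apart from the top down, one piece at a time, and lay each piece flat and upright in the recess of the plywood holder cut to its shape: first the turned foot in the round one, then the dark hardwood block in the small rectangular one, then the square block in the square one, and last the cork sanding block in the large rectangular one. Do not let any piece topple, and leave the clay pot and the roll of tape where they stand.

Things in the scene. Friction and masses are not known exactly. Their poses are not given: they have to be found in the camera images.
- turned_foot_mid (a point): Turned pale wooden furniture foot, the top piece of the pile: round, 42 mm greatest diameter (a straight band from 5 to 22 mm above its underside), 32 mm high, with a flat top and underside. The point is at its centre, half-way up (16 mm above its underside); z up along its axis. Belongs in the round holder.
- hardwood_block_mid (a point): Dark hardwood block, second from the top, lying across the pile: 45 (its x) x 75 (its y) x 24 mm high. The point is at its centre, 12 mm above its underside. Belongs in the small rectangular holder, either way round.
- square_block_mid (a point): Square oak block, third from the top: 62 x 62 mm, 40 mm high. The point is at its centre, 20 mm above its underside; x and y are square to its sides. Belongs in the square holder, any way round.
- cork_block_mid (a point): Cork sanding block, the bottom of the pile, standing on the bench: 59 (its x) x 99 (its y) x 33 mm high. The point is at its centre, 16.5 mm above its underside. Belongs in the large rectangular holder, either way round.
- round_holder: Plywood holder lying fixed on the bench, 78 x 78 mm outside, 18 mm thick, with a round, 58 mm wide recess in its top, 6 mm deep, lined in grey felt: 8 mm of room on every side of its piece. The recess floor is 12 mm above the bench. Origin: centre of the holder's underside, on the bench. x and y are square to its sides. z up.
- small_holder: Plywood holder lying fixed on the bench, 81 (its x) x 111 (its y) mm outside, 18 mm thick, with a rectangular, 61 (x) x 91 (y) mm recess in its top, 6 mm deep, lined in grey felt: 8 mm of room on every side of its piece. The recess floor is 12 mm above the bench. Origin: centre of the holder's underside, on the bench. y is its long direction. z up.
- square_holder: Plywood holder lying fixed on the bench, 98 x 98 mm outside, 18 mm thick, with a square, 78 x 78 mm recess in its top, 6 mm deep, lined in grey felt: 8 mm of room on every side of its piece. The recess floor is 12 mm above the bench. Origin: centre of the holder's underside, on the bench. x and y are square to its sides. z up.
- long_holder: Plywood holder lying fixed on the bench, 95 (its x) x 135 (its y) mm outside, 18 mm thick, with a rectangular, 75 (x) x 115 (y) mm recess in its top, 6 mm deep, lined in grey felt: 8 mm of room on every side of its piece. The recess floor is 12 mm above the bench. Origin: centre of the holder's underside, on the bench. y is its long direction. z up.
- clay_pot: Bystander: loose brown pot, 70 mm wide at its rim, 62 mm high, open at the top. Origin: centre of its underside. Must stay where it is.
- tape: Bystander: loose roll of masking tape lying flat, 77 mm wide, 18 mm high. Origin: centre of its underside. Must stay where it is.
Things that resemble listed ones, but are neither listed nor needed, are in the scene too. Of the things that look like the part that bears turned_foot_mid, the larger one is meant.

How it is judged:
By the outcome, as a careful person would: the job done as asked, in the order asked, and still so for the second after the job is handed in, with the robot touching nothing.
It also fails if it takes over 112 s, if anything falls off the work surface, if the arm or the gripper's body presses on something with over 40 N, if the wrist force passes 120 N, or if a joint passes its speed limit or range.

## Robot

A 7-joint arm with a two-finger parallel gripper is mounted at the origin on a cart in front of the work surface, level with it; the furniture and walls round the work are solid. World frame = base frame: x ahead of the robot, y to its left, z up, the work surface at z = 0. Lengths are in mm, angles in rad, forces in N, time in s.
With the tool pointing down it reaches from about 350 to 900 mm from the base axis. Payload 7.2 kg.
Tool frame: the origin (TCP) lies on the centre line of the jaws, within the pads' length; the fingertips stand 17 mm ahead of it and the grasp point (between the pads) lies 2 mm behind it (r.nose_length is the z of the fingertips in the tool frame, in mm); z points along the fingers, y is the line along which they close (so a half turn about z gives the same grasp; the last joint's range is limited). The gripper opens to 88 mm and grips with 3 to 60 N. Pads are 20 mm wide; open, the fingers measure 115 mm over their backs; the gripper's body (75 mm by 178 mm) begins 61 mm behind the grasp point.
Start: joints at [-1.395, 0.411, -0.013, 1.596, 0.006, 1.134, -0.082], TCP at [150.879, 606.519, 213.153] pointing down, gripper open.
Joint ranges: [-2.95, 2.95], [-0.29, 1.99], [-1.47, 1.44], [0.14, 2.54], [-1.03, 4.17], [0.13, 1.85], [-2.86, 2.86]. Speed limits (rad/s): [2.39, 2.39, 3.01, 3.01, 3.14, 3.14, 3.14].

## Interface

Orientations are given as a unit quaternion [x, y, z, w].
In Python, from station import observe, eyes, r gives the robot as it stands.
- The arm moves only by the tool apply_moves, never from a script. Its argument "motion" is a list of rows, each a list of 3 entries, a list of its own where there are three numbers: the opening, from -1 (shut) to 1 (fully open), then the shift along the tool's x, y, z in m, then the turn, a rotation vector about the tool's x, y, z in rad. In form: [[jaw, [dx, dy, dz], [ax, ay, az]], ...]. A call has 1 to 5 rows; each row shifts and turns the commanded pose from where the row before left it, along the tool's axes as they then stand; what a row does not reach is not made up. A row lasts 1/12 s, in which the tool goes at most 41.7 mm and 7.16 degrees, less where a joint would pass 70% of its speed; a pose out of reach is approached as far as the arm can. A call is refused whole if a number of a shift passes 0.0417 or a number of a turn 0.125, either way. A call with a gripper value outside its range is refused whole. The fingers move at their own pace and stop on an object; "grip_force" is the grip in N (left out, the last holds). Time passes only in rows, so rows that do not move let the fingers close. It gives the time, the measured TCP pose, the force, the opening and the grip force at its end, in the units of the state.
- observe(): the state, without advancing time (a new reading comes with each control period).
- eyes.camera(name): name is "scene" or "top"; returns (picture, depth): 400x640x3 uint8, red, green, blue; 400x640 float32, mm along the optical axis (not along the pixel's ray), 0 where there is no reading.
- eyes.camera_model(name): a dict with "K" (3x3 intrinsics, pixels), "position" and "rotation" of the camera in the world. Camera axes: x right, y down, z forward; pixel columns grow to the right and rows downward; lengths in mm; the calibration is good to about 2 mm. A picture is of the moment at which its call begins. camera_model takes no time and is no camera call.
- r.sign_off(): hands the job in; it is judged then, once.
The state is a dict: "clock": time; "qpos": joint angles; "joint_vel": joint speeds; "joint_torque": joint torques, N m; "position": TCP position; "tcp_rot": TCP orientation; "force": force on the tool from outside, world axes, zero at the start; "wrist_torque": the same for the moment, N m; "gripper_width": finger opening in mm; "finger_force": force on a finger pad.
Only numpy, scipy, OpenCV 4.12 (cv2) and the standard library are available. Lean on these libraries where they do the work, as an engineer would, in place of code of your own. Each camera call takes 0.05 s, during which the arm holds its last target. There are 200 camera calls.

## Working session

There is one attempt and no reset: what is moved stays moved. The work goes in short steps, Python scripts to look and compute and a tool call to move; the robot and the scene stay as the last step left them, time stands still between calls to the robot, and variables do not carry over. Pictures are saved under pics/ and viewed, at most 14 in all, crops included, and the job is handed in when it is done.

Besides the shell and the picture viewer there is one more tool, called after "Call:" by a JSON object that holds its "method" and its "body", one argument or row to a line. apply_moves: Moves the arm, as the interface text tells. Its arguments: {"type":"object","properties":{"motion":{"type":"array"},"grip_force":{"type":"number"}},"required":["motion"]}

```bash
mkdir -p pics; ls; python3 - <<'E'
from station import observe, eyes, r
import cv2,numpy as np
o=observe();print(o['clock'],o['position'],o['tcp_rot'],o['gripper_width'])
for n in('scene','top'):
    p,d=eyes.camera(n);cv2.imwrite(f'pics/{n}0.png',p[...,::-1]);np.savez(f'{n}0.npz',p=p,d=d,**{k:np.array(v) for k,v in eyes.camera_model(n).items() if k in('K','position','rotation')})
    m=eyes.camera_model(n);print(n,m)
E
```

```text
pics
0.0 [150.76654885 606.00429196 212.31696716] [ 1.21567075e-01  9.92582897e-01 -7.97873875e-04 -4.69690917e-05] 87.84724794344743
scene {'K': array([[461.81591533,   0.        , 322.17947019],
       [  0.        , 461.81591533, 193.98953184],
       [  0.        ,   0.        ,   1.        ]]), 'position': array([-217.24083578, -384.10530788,  694.18015448]), 'rotation': array([ 0.77622811, -0.41328511,  0.21947933, -0.42248569])}
top {'K': array([[370.60543538,   0.        , 324.68174249],
       [  0.        , 370.60543538, 199.84128976],
       [  0.        ,   0.        ,   1.        ]]), 'position': array([507.08335669, 132.42463475, 945.45679605]), 'rotation': array([-0.69744377,  0.71652904, -0.01157053,  0.00494476])}
```

View pics/top0.png

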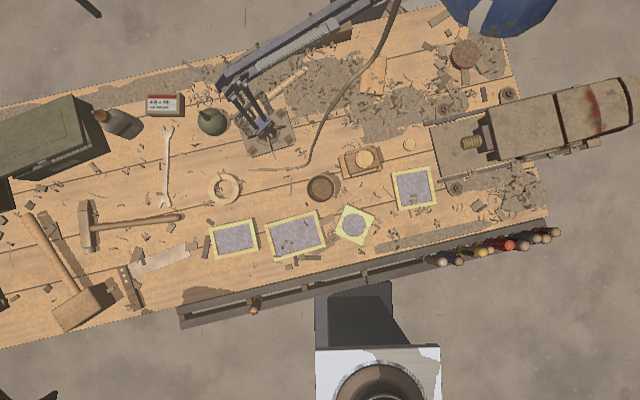

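View pics/scene0.png

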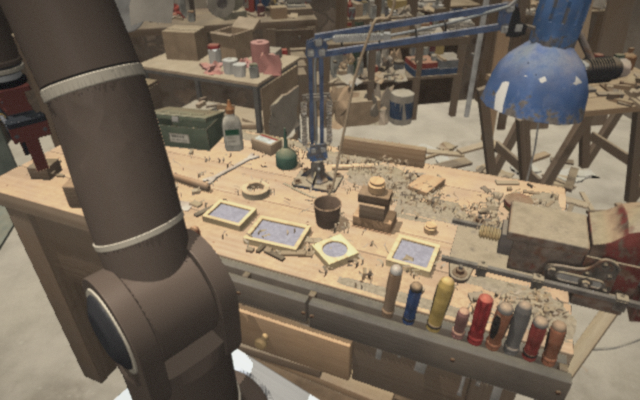

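The top view shows the pile at (362,159), the four holders at (233,239), (296,233), (354,225) and (414,188), the pot at (323,187) and the tape at (224,188). Candidates for the foot are the disc on the pile at (364,157) and the small one lying on the bench at (409,145). I choose the one on the pile, which is larger. Next come a close crop and the measurements.

```bash
cat > h.py <<'E'
import numpy as np,cv2
from scipy.spatial.transform import Rotation as R
def load(n): return np.load(n)
def cloud(z):
    K=z['K'];d=z['d'].astype(float);v,u=np.mgrid[:400,:640]
    c=np.stack([(u-K[0,2])/K[0,0]*d,(v-K[1,2])/K[1,1]*d,d],-1)
    w=c@R.from_quat(z['rotation']).as_matrix().T+z['position']; w[d==0]=np.nan
    return w
def rect(P):
    (c,s,a)=cv2.minAreaRect(P[:,:2].astype(np.float32)); return np.round(c,1),np.round(s,1),round(a,1)
E
python3 - <<'E'
from h import *
z=load('top0.npz');w=cloud(z);p=z['p']
b=w[200:212,380:392].reshape(-1,3);print('bench z',np.nanmedian(w[195:215,440:450,2]),np.nanmedian(w[150:160,320:335,2]))
# pile levels
def comp(u0,u1,v0,v1,z0,z1):
    m=np.zeros((400,640),np.uint8);s=w[v0:v1,u0:u1,2];m[v0:v1,u0:u1]=((s>z0)&(s<z1))
    n,l,st,_=cv2.connectedComponentsWithStats(m)
    if n<2:return None
    k=1+np.argmax(st[1:,4]);P=w[l==k];return rect(P),len(P),np.round(np.median(P,0),1),np.round(P.mean(0),1)
for nm,a in dict(foot=(335,395,130,185,115,145),hard=(335,395,130,185,88,108),sq=(335,395,130,185,64,84),cork=(335,395,130,185,25,45),pot=(300,342,165,208,50,75),tape=(203,245,165,208,10,25),small=(200,262,210,265,9,25),long=(262,329,203,264,9,25),round=(329,380,200,250,9,25),square=(388,440,163,215,9,25),dec=(398,420,135,155,8,40)).items(): print(nm,comp(*a))
print(np.round(w[135:185:3,364,2]))
c=cv2.resize(p[125:255,195:445],(750,390),interpolation=cv2.INTER_CUBIC)
s=load('scene0.npz')['p'][160:280,190:470];s=cv2.resize(s,(700,300))
cv2.imwrite('pics/crop.png',np.vstack([c,np.pad(s,((0,0),(0,50),(0,0)))[:200]])[...,::-1])
E
```

```text
bench z 0.26697580217160066 0.04470397722354846
foot ((array([616.4,  34. ]), array([40.9, 38.4]), 87.8), 272, array([615.8,  35. , 128.7]), array([615.6,  34.8, 127. ]))
hard ((array([616.3,  35.9]), array([45.5, 75.7]), 14.3), 368, array([611.9,  51.7,  97.2]), array([613.2,  40.2,  97.2]))
sq ((array([644.7,  42.9]), array([ 8. , 61.4]), 13.6), 83, array([644.8,  44.6,  73.4]), array([644.3,  44.2,  73.3]))
cork ((array([609.7,  74.9]), array([59.5, 16.7]), 13.6), 141, array([608. ,  75.8,  33.1]), array([608.6,  75.2,  33. ]))
pot ((array([556.3, 134.2]), array([67. , 67.1]), 88.5), 183, array([559.5, 135.1,  61. ]), array([557.7, 134.4,  60.4]))
tape ((array([562. , 377.6]), array([76.7, 97.4]), 64.1), 596, array([565.8, 379.5,  18.5]), array([565.3, 376.9,  18.3]))
small ((array([440. , 356.4]), array([ 84.7, 115.2]), 11.1), 1468, array([438.5, 354.8,  14.3]), array([438.5, 354.5,  15. ]))
long ((array([432. , 195.1]), array([118.8, 146.1]), 14.4), 2183, array([439. , 199.5,  13.9]), array([439.2, 199.6,  14.8]))
round ((array([466.2,  58.3]), array([93.9, 91.4]), 64.2), 1030, array([465.8,  54.5,  16.5]), array([466.4,  55.1,  16.1]))
square ((array([ 545.5, -108.8]), array([116.5, 112.8]), 9.2), 1606, array([ 552.3, -102.8,   14.7]), array([ 551.7, -101.8,   15.3]))
dec ((array([663.2, -92.1]), array([29.3, 27. ]), 33.9), 124, array([662.5, -91.3,  22.3]), array([662.8, -91.6,  20.8]))
[  1.   4.  -0.   1.  72. 128. 131. 131. 131. 127. 130. 104.  74.   4.
  -0.  -3.   0.]
```

View pics/crop.png

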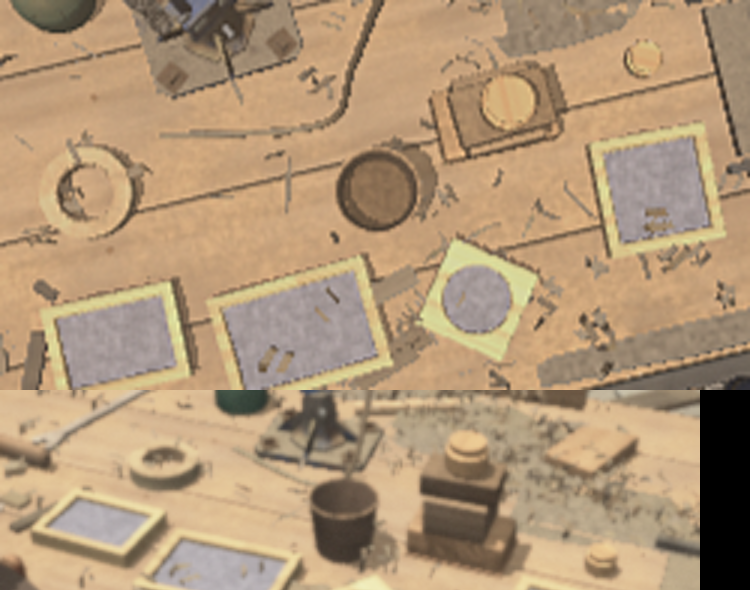

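The crop confirms the choice: the foot on the pile, at (510,100) in the crop, is clearly larger than the loose one at (643,57). The four felt recesses are clear. Next I fit the recesses by colour and start turning the tool to the pile's yaw, which is about 14°.

```bash
cat >> h.py <<'E'
def yaw(P):
    c,s,a=cv2.minAreaRect(P[:,:2].astype(np.float32)); b=cv2.boxPoints((c,s,a))
    e=[b[1]-b[0],b[2]-b[1]]; return np.round(c,1),[(round(float(np.hypot(*q)),1),round(float(np.degrees(np.arctan2(q[1],q[0]))%180),1)) for q in e]
def to(x,y,z,yw=None):
    from station import observe
    o=observe();M=R.from_quat(o['tcp_rot']).as_matrix();t=M.T@(np.array([x,y,z])-o['position'])
    ya=np.degrees(np.arctan2(M[1,1],M[0,1]))
    print('t',round(o['clock'],2),'pos',np.round(o['position'],1),'yaw(y)',round(ya,1),'tilt',np.round(M[:2,2],3),'w',round(o['gripper_width'],1),'F',np.round(o['force'],1),'ff',np.round(o['finger_force'],1))
    print('tool delta mm',np.round(t,1),'turn z rad',None if yw is None else round(-np.radians((yw-ya+90)%180-90),3))
E
python3 - <<'E'
from h import *
z=load('top0.npz');w=cloud(z);p=z['p'].astype(int)
felt=((p[...,2]>=p[...,0]-8)&(p[...,0]>90)).astype(np.uint8)
for nm,(u0,u1,v0,v1) in dict(small=(200,262,210,265),long=(262,329,203,264),round=(329,380,200,250),square=(388,440,163,215)).items():
    m=np.zeros_like(felt);m[v0:v1,u0:u1]=felt[v0:v1,u0:u1]
    m=cv2.morphologyEx(cv2.morphologyEx(m,cv2.MORPH_CLOSE,np.ones((5,5))),cv2.MORPH_OPEN,np.ones((5,5)))
    n,l,st,_=cv2.connectedComponentsWithStats(m);k=1+np.argmax(st[1:,4]);P=w[l==k]
    print(nm,yaw(P),np.round(P.mean(0),1),len(P))
to(616,35,180,14.2)
E
```

```text
Traceback (most recent call last):
ValueError: attempt to get argmax of an empty sequence
```

Call:
{"method": "apply_moves", "body": {
  "motion": [
    [1, [0, 0, 0], [0, 0, 0.12]],
    [1, [0, 0, 0], [0, 0, 0.12]],
    [1, [0, 0, 0], [0, 0, 0.12]],
    [1, [0, 0, 0], [0, 0, 0.12]],
    [1, [0, 0, 0], [0, 0, 0.12]]
  ]
}}

```text
clock: 0.52
position: [150.8, 606.2, 212.7]
tcp_rot: [0.412, 0.911, -0.0, 0.0]
force: [-0.5, 0.0, -0.2]
gripper_width: 87.9
finger_force: 0.0
```

Call:
{"method": "apply_moves", "body": {
  "motion": [
    [1, [0, 0, 0], [0, 0, 0.12]],
    [1, [0, 0, 0], [0, 0, 0.12]],
    [1, [0, 0, 0], [0, 0, 0.12]],
    [1, [0, 0, 0], [0, 0, 0.12]],
    [1, [0, 0, 0], [0, 0, 0]]
  ]
}}

```text
clock: 0.93
position: [150.7, 606.3, 212.7]
tcp_rot: [0.617, 0.787, -0.0, 0.0]
force: [-0.8, 0.2, -0.7]
gripper_width: 87.6
finger_force: 0.0
```

```bash
python3 -c "
from h import *
to(616,35,200,14.2)"
```

```text
t 0.93 pos [150.7 606.3 212.7] yaw(y) 13.8 tilt [ 0.    -0.001] w 87.6 F [-0.8  0.2 -0.7] ff 0.0
tool delta mm [-666.   315.    13.2] turn z rad -0.006
```

Call:
{"method": "apply_moves", "body": {
  "motion": [
    [1, [-0.037, 0.0175, 0], [0, 0, 0]],
    [1, [-0.037, 0.0175, 0], [0, 0, 0]],
    [1, [-0.037, 0.0175, 0], [0, 0, 0]],
    [1, [-0.037, 0.0175, 0], [0, 0, 0]],
    [1, [-0.037, 0.0175, 0], [0, 0, 0]]
  ]
}}

```text
clock: 1.35
position: [281.7, 446.7, 213.0]
tcp_rot: [0.613, 0.79, -0.0, 0.0]
force: [1.4, 0.2, 0.1]
gripper_width: 87.8
finger_force: 0.0
```

Call:
{"method": "apply_moves", "body": {
  "motion": [
    [1, [-0.037, 0.0175, 0], [0, 0, 0]],
    [1, [-0.037, 0.0175, 0], [0, 0, 0]],
    [1, [-0.037, 0.0175, 0], [0, 0, 0]],
    [1, [-0.037, 0.0175, 0], [0, 0, 0]],
    [1, [-0.037, 0.0175, 0], [0, 0, 0]]
  ]
}}

```text
clock: 1.77
position: [411.8, 288.7, 213.3]
tcp_rot: [0.613, 0.79, 0.0, -0.0]
force: [0.3, 0.4, 0.5]
gripper_width: 88.0
finger_force: 0.0
```

```bash
cat > felt.py <<'E'
from h import *
z=load('top0.npz');w=cloud(z);p=z['p'].astype(int)
for v,u in((239,233),(233,290),(225,354),(190,410)): print(p[v,u],w[v,u].round(1))
hsv=cv2.cvtColor(z['p'],cv2.COLOR_RGB2HSV)
felt=((p[...,2]>=p[...,0]-25)&(p[...,0]>90)).astype(np.uint8)
for nm,(u0,u1,v0,v1) in dict(small=(200,262,210,265),long=(262,329,203,264),round=(329,380,200,250),square=(388,440,163,215)).items():
    m=np.zeros_like(felt);m[v0:v1,u0:u1]=felt[v0:v1,u0:u1]
    m=cv2.morphologyEx(cv2.morphologyEx(m,cv2.MORPH_CLOSE,np.ones((5,5))),cv2.MORPH_OPEN,np.ones((5,5)))
    n,l,st,_=cv2.connectedComponentsWithStats(m)
    if n<2: print(nm,'none');continue
    k=1+np.argmax(st[1:,4]);P=w[l==k]
    print(nm,yaw(P),np.round(P.mean(0),1),len(P))
to(616,35,200,14.2)
E
python3 felt.py
```

```text
[172 160 157] [436.7 356.   11.6]
[163 151 149] [447.9 212.6  13.3]
[175 164 162] [463.5  51.4  12.9]
[167 156 156] [547.8 -92.5  13.2]
small (array([435. , 353.9]), [(85.7, 104.7), (57.8, 14.7)]) [nan nan nan] 824
long (array([441.4, 201.2]), [(112.2, 104.9), (72.9, 14.9)]) [nan nan nan] 1296
round (array([464.8,  52.5]), [(52.9, 178.8), (53.2, 88.8)]) [465.   52.6  13. ] 383
square (array([ 552.9, -101.8]), [(76.2, 99.7), (76.3, 9.7)]) [nan nan nan] 896
t 1.77 pos [411.8 288.7 213.3] yaw(y) 14.4 tilt [0. 0.] w 88.0 F [0.3 0.4 0.5] ff 0.0
tool delta mm [-296.6  134.5   13.2] turn z rad 0.004
```

Call:
{"method": "apply_moves", "body": {
  "motion": [
    [1, [-0.037, 0.017, 0], [0, 0, 0]],
    [1, [-0.037, 0.017, 0], [0, 0, 0]],
    [1, [-0.037, 0.017, 0], [0, 0, 0]],
    [1, [-0.037, 0.017, 0], [0, 0, 0]],
    [1, [-0.037, 0.017, 0], [0, 0, 0]]
  ]
}}

```text
clock: 2.18
position: [539.5, 130.2, 213.2]
tcp_rot: [0.613, 0.79, 0.0, -0.0]
force: [0.4, 1.0, -0.3]
gripper_width: 87.9
finger_force: 0.0
```

Call:
{"method": "apply_moves", "body": {
  "motion": [
    [1, [-0.037, 0.017, 0.01], [0, 0, 0]],
    [1, [-0.035, 0.017, 0.01], [0, 0, 0]],
    [1, [-0.025, 0.012, 0.01], [0, 0, 0]],
    [1, [0, 0, 0], [0, 0, 0]],
    [1, [0, 0, 0], [0, 0, 0]]
  ]
}}

```text
clock: 2.6
position: [606.7, 47.4, 182.1]
tcp_rot: [0.615, 0.789, -0.001, -0.0]
force: [0.3, 1.2, -0.1]
gripper_width: 87.8
finger_force: 0.0
```

```bash
cat > snap.py <<'E'
import sys
from station import eyes
from h import *
def snap(n,f):
    p,d=eyes.camera(n);m=eyes.camera_model(n);np.savez(f,p=p,d=d,K=m['K'],position=m['position'],rotation=m['rotation']);return p
E
python3 - <<'E'
from snap import *
p=snap('scene','s1.npz');c=p[130:290,220:480]
cv2.imwrite('pics/s1.png',cv2.resize(c,(780,480))[...,::-1])
w=cloud(load('s1.npz'));K=0
q=w[150:230,340:410].reshape(-1,3);q=q[(q[:,2]>124)&(q[:,2]<135)&(abs(q[:,0]-616)<40)&(abs(q[:,1]-35)<40)]
print(len(q),q.mean(0) if len(q) else 0,q.min(0) if len(q) else 0,q.max(0) if len(q) else 0)
to(616,35,123,14.2)
E
```

```text
117 [614.80011674  32.45025038 129.53318132] [598.79341775  16.13054244 124.57663294] [635.64221161  50.0918358  133.01559478]
t 2.65 pos [606.4  49.3 182.5] yaw(y) 14.2 tilt [-0.002 -0.   ] w 88.0 F [-0.7  0.9  0.1] ff 0.0
tool delta mm [-16.2   5.9  59.5] turn z rad 0.001
```

View pics/s1.png

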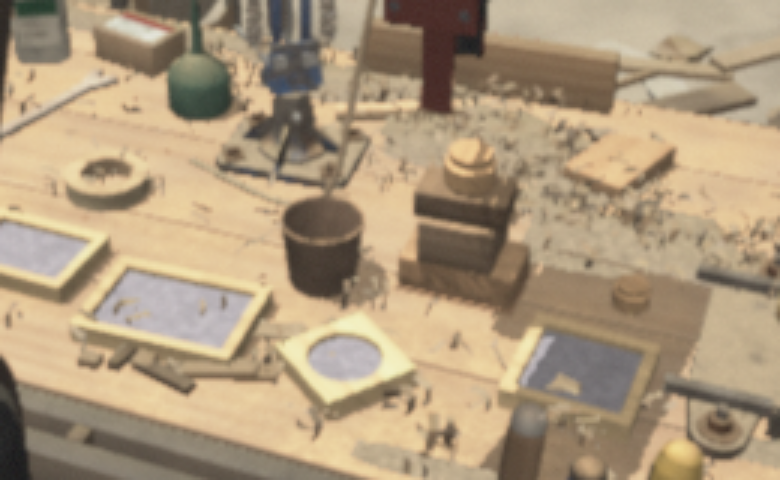

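```bash
python3 - <<'E'
from snap import *
p=snap('top','t1.npz')
for n in('s1.npz','t1.npz'):
    z=load(n)
    for P in((606,49,165),(606+49,49+12,165),(606-49,49-12,165),(615.5,34,129)):
        c=R.from_quat(z['rotation']).as_matrix().T@(np.array(P)-z['position']);u=z['K']@c;u=u[:2]/u[2];print(n,P,u.round(),((u-[220,130])*3).round())
cv2.imwrite('pics/t1.png',cv2.resize(p[80:240,240:460],(770,560))[...,::-1])
E
```

```text
s1.npz (606, 49, 165) [370. 167.] [449. 110.]
s1.npz (655, 61, 165) [375. 157.] [466.  80.]
s1.npz (557, 37, 165) [363. 177.] [430. 142.]
s1.npz (615.5, 34, 129) [376. 180.] [469. 150.]
t1.npz (606, 49, 165) [360. 161.] [419.  92.]
t1.npz (655, 61, 165) [353. 138.] [400.  23.]
t1.npz (557, 37, 165) [366. 184.] [438. 161.]
t1.npz (615.5, 34, 129) [364. 158.] [433.  85.]
```

View pics/t1.png

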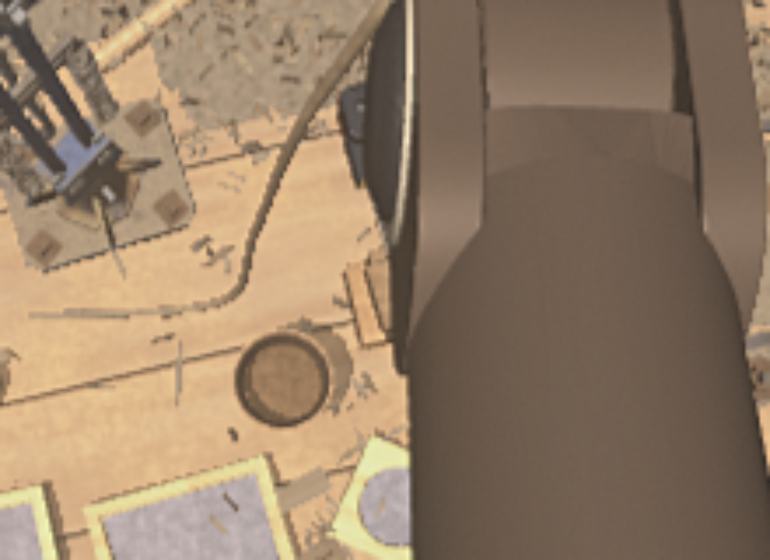

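The top view shows only the forearm, which hides the pile; the pot at (282,378) is clear. The projected tip agrees with the scene image. I'll descend on the foot.

Call:
{"method": "apply_moves", "body": {
  "motion": [
    [1, [-0.017, 0.005, 0], [0, 0, 0]],
    [1, [0, 0, 0.02], [0, 0, 0]],
    [1, [0, 0, 0.02], [0, 0, 0]],
    [1, [0, 0, 0.019], [0, 0, 0]],
    [1, [0, 0, 0], [0, 0, 0]]
  ]
}}

```text
clock: 3.12
position: [613.2, 36.5, 121.4]
tcp_rot: [0.613, 0.79, -0.001, -0.002]
force: [-0.6, -0.4, 0.3]
gripper_width: 87.8
finger_force: 0.0
```

```bash
python3 -c "
from h import *
to(615.5,34,123,14.2)"
```

```text
t 3.12 pos [613.2  36.5 121.4] yaw(y) 14.4 tilt [-0.005  0.   ] w 87.8 F [-0.6 -0.4  0.3] ff 0.0
tool delta mm [-2.9  1.6 -1.6] turn z rad 0.004
```

Call:
{"method": "apply_moves", "body": {
  "motion": [
    [1, [-0.0025, 0.0015, -0.0015], [0, 0, 0]],
    [0.3, [0, 0, 0], [0, 0, 0]],
    [0, [0, 0, 0], [0, 0, 0]],
    [-0.3, [0, 0, 0], [0, 0, 0]],
    [-0.6, [0, 0, 0], [0, 0, 0]]
  ],
  "grip_force": 15
}}

```text
clock: 3.53
position: [618.4, 32.2, 126.7]
tcp_rot: [0.614, 0.789, 0.001, 0.0]
force: [-0.4, 0.0, -0.3]
gripper_width: 64.6
finger_force: 0.0
```

Call:
{"method": "apply_moves", "body": {
  "motion": [
    [-0.6, [0, 0, 0], [0, 0, 0]],
    [-0.6, [0, 0, 0], [0, 0, 0]],
    [-0.6, [0, 0, 0], [0, 0, 0]],
    [-0.6, [0, 0, 0], [0, 0, 0]]
  ]
}}

```text
clock: 3.87
position: [617.9, 32.0, 125.7]
tcp_rot: [0.615, 0.789, -0.0, -0.0]
force: [-1.0, 0.5, -0.3]
gripper_width: 38.1
finger_force: 0.0
```

```bash
python3 -c "
from h import *
to(615.5,34,123,14.2)"
```

```text
t 3.87 pos [617.9  32.  125.7] yaw(y) 14.1 tilt [-0.  0.] w 38.1 F [-1.   0.5 -0.3] ff 0.0
tool delta mm [ 2.6 -1.8  2.7] turn z rad -0.001
```

Call:
{"method": "apply_moves", "body": {
  "motion": [
    [-0.1, [0, 0, 0], [0, 0, 0]]
  ]
}}

```text
clock: 3.95
position: [617.9, 32.0, 125.7]
tcp_rot: [0.615, 0.789, -0.0, -0.0]
force: [-0.3, -1.1, 0.3]
gripper_width: 39.0
finger_force: 0.0
```

```bash
python3 - <<'E'
from snap import *
p=snap('scene','s2.npz')
cv2.imwrite('pics/s2.png',cv2.resize(p[130:230,320:430],(770,600),interpolation=cv2.INTER_CUBIC)[:, :, ::-1])
to(615.5,34,123,14.2)
E
```

```text
t 4.0 pos [617.9  32.  125.6] yaw(y) 14.2 tilt [-0. -0.] w 39.5 F [-0.9 -0.8 -0.7] ff 0.0
tool delta mm [ 2.5 -1.8  2.6] turn z rad -0.001
```

View pics/s2.png

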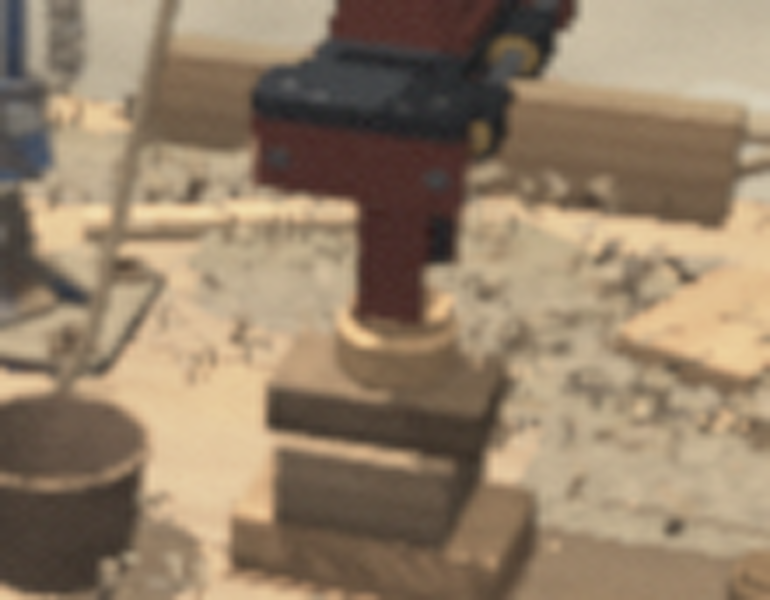

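```bash
python3 - <<'E'
from h import *
w=cloud(load('s2.npz'))
for v in range(164,198): print(v,w[v,375].round(1),w[v,379].round(1))
E
```

```text
164 [585.   24.7 189.3] [543.9  -5.5 218.1]
165 [587.   25.6 185.6] [589.   16.7 187.4]
166 [587.8  25.9 182.5] [588.9  16.5 185. ]
167 [587.7  25.6 180.1] [588.5  16.2 182.7]
168 [588.1  25.7 177.3] [592.7  18.1 177.5]
169 [593.2  28.1 171.5] [592.   17.5 175.5]
170 [589.3  26.  171.5] [591.5  17.1 173.3]
171 [587.   24.7 170.4] [590.9  16.7 171.1]
172 [590.1  26.1 165.8] [591.1  16.6 168.5]
173 [588.8  25.3 164.2] [590.6  16.2 166.2]
174 [591.4  26.4 159.8] [593.   17.2 162.1]
175 [591.9  26.5 157. ] [593.2  17.1 159.4]
176 [591.8  26.3 154.5] [595.2  18.  155.5]
177 [588.7  24.6 153.9] [594.   17.2 153.7]
178 [592.3  26.2 148.9] [594.7  17.3 150.7]
179 [591.2  25.5 147. ] [591.8  15.7 150. ]
180 [589.7  24.6 145.5] [592.3  15.8 147.1]
181 [590.5  24.8 142.3] [595.8  17.4 142.1]
182 [591.1  25.  139.2] [595.4  17.  139.7]
183 [601.4  30.  129.6] [594.7  16.5 137.6]
184 [601.1  29.7 127.1] [603.1  20.5 129.2]
185 [602.3  30.1 123.6] [606.3  21.9 124.3]
186 [602.6  30.2 120.6] [607.   22.  121.1]
187 [598.3  27.8 120.9] [604.1  20.4 120.5]
188 [599.4  28.2 117.5] [604.7  20.6 117.4]
189 [596.6  26.6 116.8] [604.7  20.4 114.7]
190 [596.5  26.4 114.2] [600.7  18.2 114.8]
191 [597.5  26.7 110.8] [601.9  18.6 111.2]
192 [597.3  26.5 108.2] [601.4  18.2 108.9]
193 [601.1  28.3 102.7] [603.5  19.1 104.7]
194 [601.8  28.4  99.5] [605.8  20.  100.3]
195 [598.9  26.8  98.8] [604.2  19.1  98.7]
196 [599.5  26.9  95.6] [602.1  17.8  97.5]
197 [596.8  25.4  94.9] [599.5  16.4  96.6]
```

```bash
python3 - <<'E'
from station import r,observe
print(r.nose_length,[a for a in dir(r) if a[0]!='_'])
o=observe();print(o)
from h import *
w=cloud(load('s2.npz'));z=load('s2.npz')
m=(abs(w[...,0]-610)<70)&(abs(w[...,1]-34)<60)&(w[...,2]>85)
ys,xs=np.where(m)
for v in range(140,196,4):
    k=xs[ys==v]
    if len(k):print(v,k.min(),k.max(),w[v,k[len(k)//2]].round())
E
```

```text
17.0 ['PlanningError', 'nose_length', 'sign_off']
{'clock': 4.0, 'qpos': array([-0.47987778,  0.51824472,  0.49148321,  1.73067107, -0.28831993,
        0.96509639,  0.36971009]), 'joint_vel': array([ 1.37604365e-03, -4.02007633e-04,  8.44462155e-04, -5.09573024e-04,
        9.00111294e-05, -1.60444703e-03, -1.85503906e-03]), 'joint_torque': array([-2.51910700e-03, -5.76647258e+01,  8.30011636e+00, -2.53206950e+01,
       -3.91040370e-02,  4.34244191e-02,  1.00838033e-04]), 'position': array([617.8833866 ,  31.98475179, 125.64659642]), 'tcp_rot': array([ 6.14609331e-01,  7.88831646e-01, -5.01331738e-05, -4.53924142e-05]), 'force': array([-0.87151898, -0.84378123, -0.67860356]), 'wrist_torque': array([-0.10359358,  0.04722324, -0.02882859]), 'finger_force': 0.0, 'gripper_width': 39.48290499232921}
140 359 398 [575.  14. 255.]
144 368 393 [555.  -1. 259.]
148 381 392 [559. -16. 252.]
152 383 392 [579.  -7. 231.]
156 367 390 [543.  -0. 236.]
160 368 386 [545.  -4. 227.]
164 371 386 [544.  -6. 218.]
168 371 385 [589.  19. 179.]
172 371 385 [593.  20. 167.]
176 371 380 [592.  24. 155.]
180 370 384 [593.  21. 145.]
184 363 385 [604.  28. 126.]
188 361 387 [599.  30. 117.]
192 359 392 [601.  26. 106.]
```

The picture shows the fingers ending above the foot: the tip is at (392,320) in the crop, and depth puts it at z of about 138. That is about 29 mm higher than the reported pose implies. I'll open, go down about 32 mm clear of the pile and check by camera again before closing.

Call:
{"method": "apply_moves", "body": {
  "motion": [
    [1, [0.0025, -0.0018, 0], [0, 0, 0]],
    [1, [0, 0, 0], [0, 0, 0]],
    [1, [0, 0, 0], [0, 0, 0]],
    [1, [0, 0, 0], [0, 0, 0]],
    [1, [0, 0, 0], [0, 0, 0]]
  ]
}}

```text
clock: 4.42
position: [615.6, 34.0, 125.7]
tcp_rot: [0.615, 0.789, 0.0, 0.0]
force: [-0.4, -1.2, -0.4]
gripper_width: 69.4
finger_force: 0.0
```

Call:
{"method": "apply_moves", "body": {
  "motion": [
    [1, [0, 0, 0], [0, 0, 0]],
    [1, [0, 0, 0.011], [0, 0, 0]],
    [1, [0, 0, 0.011], [0, 0, 0]],
    [1, [0, 0, 0.01], [0, 0, 0]],
    [1, [0, 0, 0], [0, 0, 0]]
  ]
}}

```text
clock: 4.83
position: [613.7, 34.0, 90.6]
tcp_rot: [0.615, 0.789, -0.002, -0.001]
force: [0.1, 0.0, -0.7]
gripper_width: 87.6
finger_force: 0.0
```

```bash
python3 - <<'E'
from snap import *
p=snap('scene','s3.npz')
cv2.imwrite('pics/s3.png',cv2.resize(p[130:230,320:430],(770,600),interpolation=cv2.INTER_CUBIC)[:, :, ::-1])
to(615.5,34,94,14.2)
w=cloud(load('s3.npz'))
for v in range(170,204): print(v,*[w[v,c].round(0) for c in (369,372,375,378)])
E
```

```text
t 4.88 pos [614.3  33.9  91.7] yaw(y) 14.2 tilt [-0.003 -0.001] w 87.6 F [ 0.5 -0.1 -0.2] ff 0.0
tool delta mm [-0.2  1.2 -2.3] turn z rad -0.001
170 [536.  13. 201.] [533.   4. 206.] [532.  -3. 209.] [541.  -6. 205.]
171 [535.  12. 200.] [538.   7. 200.] [539.   0. 201.] [537.  -8. 205.]
172 [540.  15. 194.] [540.   8. 196.] [539.  -0. 200.] [537.  -8. 203.]
173 [539.  14. 193.] [535.   5. 197.] [540.   0. 196.] [nan nan nan]
174 [539.  14. 190.] [540.   7. 192.] [539.   0. 194.] [544.  -5. 193.]
175 [538.  13. 188.] [538.   6. 191.] [538.  -1. 193.] [539.  -7. 194.]
176 [539.  14. 185.] [540.   7. 187.] [541.   1. 188.] [541.  -6. 190.]
177 [538.  13. 183.] [540.   7. 184.] [540.   0. 186.] [543.  -5. 187.]
178 [556.  23. 168.] [539.   7. 182.] [541.   0. 184.] [542.  -6. 185.]
179 [558.  24. 164.] [561.  18. 165.] [558.   9. 169.] [542.  -7. 183.]
180 [560.  24. 161.] [559.  16. 164.] [562.  10. 165.] [617.  31. 129.]
181 [559.  24. 159.] [561.  17. 160.] [562.  10. 162.] [613.  28. 130.]
182 [560.  24. 155.] [560.  17. 158.] [561.  10. 160.] [608.  26. 130.]
183 [559.  23. 154.] 
[... 787 characters left out ...]
] [567.  18. 122.] [568.  11. 124.] [603.  21. 101.]
195 [562.  23. 120.] [563.  16. 122.] [568.  11. 122.] [604.  21.  98.]
196 [563.  24. 117.] [563.  16. 120.] [565.  10. 121.] [597.  18. 100.]
197 [562.  23. 115.] [563.  16. 117.] [568.  11. 116.] [601.  20.  95.]
198 [562.  23. 112.] [566.  17. 112.] [572.  13. 110.] [598.  18.  94.]
199 [564.  24. 108.] [562.  15. 113.] [572.  13. 108.] [599.  18.  91.]
200 [565.  24. 105.] [565.  17. 107.] [571.  12. 106.] [597.  17.  89.]
201 [560.  22. 105.] [566.  17. 104.] [573.  13. 101.] [598.  18.  86.]
202 [592.  38.  79.] [598.  33.  77.] [599.  25.  80.] [600.  18.  82.]
203 [594.  39.  74.] [596.  32.  76.] [595.  24.  79.] [600.  18.  78.]
```

View pics/s3.png

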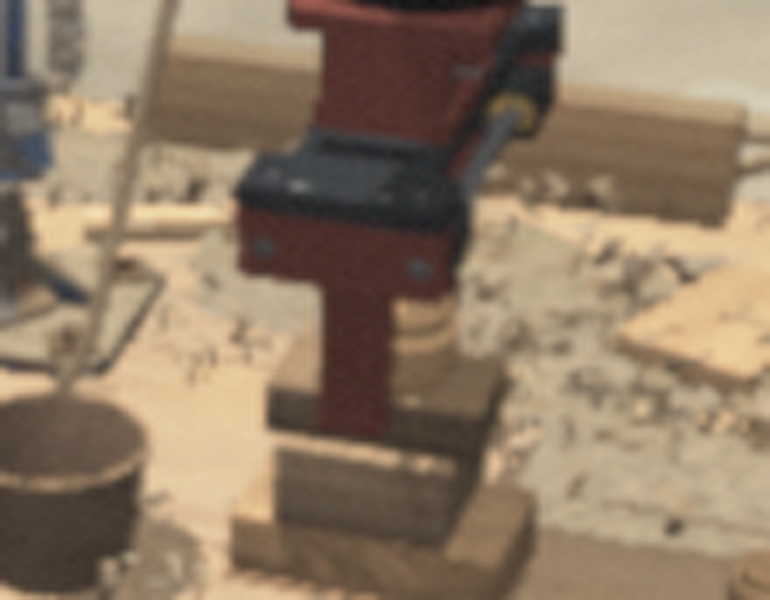

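The front finger's tip is now at about (355,430) in the crop, z of about 104, beside the hardwood's near face and clear of it. The offset (true z = reported + 29) is confirmed and xy agrees. I'll rise 2 mm and close.

Call:
{"method": "apply_moves", "body": {
  "motion": [
    [0.3, [0, 0.001, -0.002], [0, 0, 0]],
    [0, [0, 0, 0], [0, 0, 0]],
    [-0.3, [0, 0, 0], [0, 0, 0]],
    [-0.4, [0, 0, 0], [0, 0, 0]],
    [-0.4, [0, 0, 0], [0, 0, 0]]
  ],
  "grip_force": 15
}}

```text
clock: 5.3
position: [616.7, 34.3, 96.1]
tcp_rot: [0.615, 0.789, 0.0, 0.0]
force: [-0.3, 0.2, 0.6]
gripper_width: 57.9
finger_force: 0.0
```

Call:
{"method": "apply_moves", "body": {
  "motion": [
    [-0.4, [0, 0, 0], [0, 0, 0]],
    [-0.4, [0, 0, 0], [0, 0, 0]],
    [-0.4, [0, 0, 0], [0, 0, 0]],
    [-0.4, [0, 0, 0], [0, 0, 0]]
  ]
}}

```text
clock: 5.63
position: [616.6, 34.2, 95.8]
tcp_rot: [0.615, 0.789, 0.0, 0.0]
force: [-0.5, 0.2, 1.1]
gripper_width: 41.5
finger_force: 15.0
```

Call:
{"method": "apply_moves", "body": {
  "motion": [
    [-0.4, [0, 0, -0.01], [0, 0, 0]],
    [-0.4, [0, 0, -0.015], [0, 0, 0]],
    [-0.4, [0, 0, -0.015], [0, 0, 0]],
    [-0.4, [0.005, -0.012, 0], [0, 0, 0]],
    [-0.4, [0.01, -0.026, 0], [0, 0, 0]]
  ]
}}

```text
clock: 6.05
position: [578.6, 39.1, 137.3]
tcp_rot: [0.615, 0.789, 0.001, 0.002]
force: [-0.7, 1.3, -0.2]
gripper_width: 41.5
finger_force: 15.0
```

Call:
{"method": "apply_moves", "body": {
  "motion": [
    [-0.4, [0.01, -0.026, 0], [0, 0, 0]],
    [-0.4, [0.01, -0.026, 0], [0, 0, 0]],
    [-0.4, [0.01, -0.026, 0.01], [0, 0, 0]],
    [-0.4, [0.01, -0.026, 0.02], [0, 0, 0]],
    [-0.4, [0, 0, 0.02], [0, 0, 0]]
  ]
}}

```text
clock: 6.47
position: [460.7, 53.5, 85.9]
tcp_rot: [0.614, 0.789, 0.0, -0.002]
force: [-0.6, 0.1, -0.6]
gripper_width: 41.6
finger_force: 15.0
```

Call:
{"method": "apply_moves", "body": {
  "motion": [
    [-0.4, [0, 0, 0.02], [0, 0, 0]],
    [-0.4, [0, 0, 0], [0, 0, 0]],
    [-0.4, [0, 0, 0], [0, 0, 0]]
  ]
}}

```text
clock: 6.72
position: [465.2, 52.6, 65.9]
tcp_rot: [0.615, 0.789, -0.001, -0.0]
force: [-0.1, -0.1, -0.2]
gripper_width: 41.3
finger_force: 15.0
```

```bash
python3 - <<'E'
from snap import *
p=snap('scene','s4.npz')
cv2.imwrite('pics/s4.png',cv2.resize(p[150:280,290:440],(692,600),interpolation=cv2.INTER_CUBIC)[:, :, ::-1])
to(464.8,52.5,12,14.2)
E
```

```text
t 6.77 pos [466.   52.6  66.5] yaw(y) 14.1 tilt [ 0. -0.] w 41.5 F [ 0.  -0.2 -0.1] ff 15.0
tool delta mm [ 0.2 -1.2 54.5] turn z rad -0.001
```

View pics/s4.png

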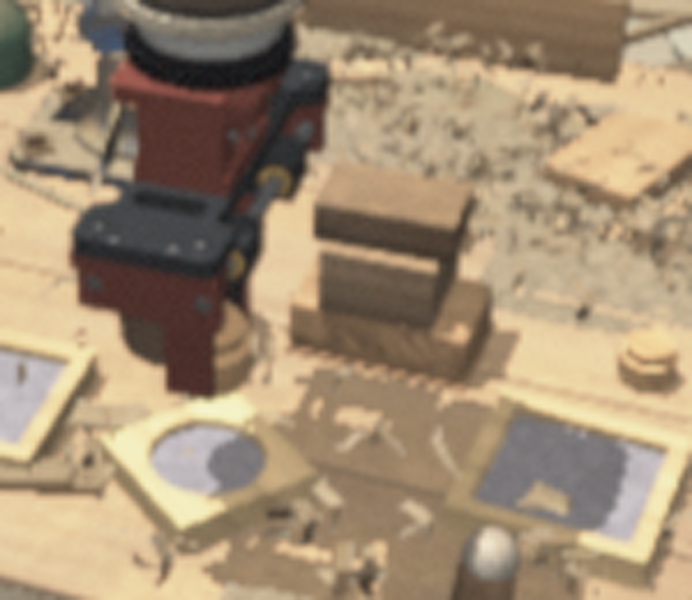

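The foot is held at (230,345) in the crop above the round holder, and the pile is intact. I'll lower and release it.

Call:
{"method": "apply_moves", "body": {
  "motion": [
    [-0.4, [0, -0.001, 0.018], [0, 0, 0]],
    [-0.4, [0, 0, 0.018], [0, 0, 0]],
    [-0.4, [0, 0, 0.01], [0, 0, 0]],
    [-0.4, [0, 0, 0.004], [0, 0, 0]],
    [-0.4, [0, 0, 0], [0, 0, 0]]
  ]
}}

```text
clock: 7.18
position: [464.5, 52.4, 15.7]
tcp_rot: [0.615, 0.789, -0.0, -0.0]
force: [-0.7, 0.1, -1.3]
gripper_width: 41.4
finger_force: 15.0
```

Call:
{"method": "apply_moves", "body": {
  "motion": [
    [-0.4, [0, 0, 0], [0, 0, 0]],
    [-0.4, [0, 0, 0], [0, 0, 0]]
  ]
}}

```text
clock: 7.35
position: [465.2, 52.6, 16.5]
tcp_rot: [0.615, 0.789, 0.001, 0.0]
force: [-1.3, 0.9, -1.2]
gripper_width: 41.5
finger_force: 15.0
```

Call:
{"method": "apply_moves", "body": {
  "motion": [
    [-0.4, [0, 0, 0.0025], [0, 0, 0]],
    [-0.4, [0, 0, 0], [0, 0, 0]],
    [-0.4, [0, 0, 0], [0, 0, 0]]
  ]
}}

```text
clock: 7.6
position: [464.5, 52.7, 13.4]
tcp_rot: [0.615, 0.789, 0.0, 0.0]
force: [0.3, 0.0, -1.0]
gripper_width: 41.8
finger_force: 15.0
```

Call:
{"method": "apply_moves", "body": {
  "motion": [
    [-0.4, [0, 0, 0.0015], [0, 0, 0]],
    [-0.4, [0, 0, 0], [0, 0, 0]],
    [-0.4, [0, 0, 0], [0, 0, 0]]
  ]
}}

```text
clock: 7.85
position: [464.4, 52.6, 11.7]
tcp_rot: [0.615, 0.789, -0.0, -0.0]
force: [-0.5, 0.3, 0.0]
gripper_width: 41.8
finger_force: 15.0
```

Call:
{"method": "apply_moves", "body": {
  "motion": [
    [-0.4, [0, 0, 0.001], [0, 0, 0]],
    [-0.4, [0, 0, 0], [0, 0, 0]],
    [0, [0, 0, 0], [0, 0, 0]],
    [0.2, [0, 0, 0], [0, 0, 0]],
    [0.4, [0, 0, 0], [0, 0, 0]]
  ]
}}

```text
clock: 8.27
position: [464.4, 52.6, 10.7]
tcp_rot: [0.615, 0.789, 0.0, -0.0]
force: [-0.4, 0.4, 0.3]
gripper_width: 54.1
finger_force: 0.0
```

Call:
{"method": "apply_moves", "body": {
  "motion": [
    [0.6, [0, 0, 0], [0, 0, 0]],
    [0.8, [0, 0, -0.02], [0, 0, 0]],
    [1, [0, 0, -0.035], [0, 0, 0]],
    [1, [0, 0, -0.035], [0, 0, 0]],
    [1, [0, 0, -0.02], [0, 0, 0]]
  ]
}}

```text
clock: 8.68
position: [465.3, 52.3, 123.5]
tcp_rot: [0.615, 0.789, 0.001, 0.001]
force: [0.2, 0.2, -0.8]
gripper_width: 86.0
finger_force: 0.0
```

```bash
cat > meas.py <<'E'
from snap import *
def comp(w,u0,u1,v0,v1,z0,z1):
    m=np.zeros((400,640),np.uint8);s=w[v0:v1,u0:u1,2];m[v0:v1,u0:u1]=((s>z0)&(s<z1))
    n,l,st,_=cv2.connectedComponentsWithStats(m)
    if n<2:return None
    k=1+np.argmax(st[1:,4]);P=w[l==k];return yaw(P),len(P),np.round(P.mean(0),1)
E
python3 - <<'E'
from meas import *
snap('scene','s5.npz');w=cloud(load('s5.npz'))
for nm,(c,z0,z1) in dict(foot=((464.8,52.5),38,50),hard=((616,36),90,104)).items():
    m=(np.hypot(w[...,0]-c[0],w[...,1]-c[1])<55)&(w[...,2]>z0)&(w[...,2]<z1);P=w[m];print(nm,len(P),P.mean(0).round(1) if len(P) else '',yaw(P) if len(P) else '')
to(616,36,120,14.2)
E
```

```text
foot 148 [462.9  50.6  44.3] (array([463.7,  51.6]), [(34.0, 126.6), (33.8, 36.6)])
hard 405 [612.   33.2  97. ] (array([614.5,  34.9]), [(75.2, 104.0), (50.4, 14.0)])
t 8.73 pos [467.   52.7 125.9] yaw(y) 14.1 tilt [0.006 0.002] w 87.6 F [1.8 0.1 1.6] ff 0.0
tool delta mm [-52.4 140.4   6.8] turn z rad -0.002
```

Call:
{"method": "apply_moves", "body": {
  "motion": [
    [1, [-0.0105, 0.028, 0], [0, 0, 0]],
    [1, [-0.0105, 0.028, 0], [0, 0, 0]],
    [1, [-0.0105, 0.028, 0], [0, 0, 0]],
    [1, [-0.0105, 0.028, 0], [0, 0, 0]],
    [1, [-0.0104, 0.0284, 0], [0, 0, 0]]
  ]
}}

```text
clock: 9.15
position: [614.5, 36.1, 120.3]
tcp_rot: [0.614, 0.789, 0.0, -0.0]
force: [-0.0, -0.5, 0.2]
gripper_width: 87.8
finger_force: 0.0
```

Call:
{"method": "apply_moves", "body": {
  "motion": [
    [1, [0, 0, 0], [0, 0, 0]],
    [1, [0, 0, 0], [0, 0, 0]]
  ]
}}

```text
clock: 9.32
position: [613.8, 35.5, 119.6]
tcp_rot: [0.615, 0.789, -0.001, -0.0]
force: [-1.2, 0.6, -0.2]
gripper_width: 88.0
finger_force: 0.0
```

```bash
python3 -c "
from h import *
to(616,36,69,14.3)"
```

```text
t 9.32 pos [613.8  35.5 119.6] yaw(y) 14.1 tilt [-0.001 -0.001] w 88.0 F [-1.2  0.6 -0.2] ff 0.0
tool delta mm [ 0.   2.3 50.6] turn z rad -0.003
```

Call:
{"method": "apply_moves", "body": {
  "motion": [
    [1, [0, 0.002, 0.02], [0, 0, 0]],
    [1, [0, 0, 0.02], [0, 0, 0]],
    [1, [0, 0, 0.008], [0, 0, 0]],
    [1, [0, 0, 0], [0, 0, 0]],
    [1, [0, 0, 0], [0, 0, 0]]
  ]
}}

```text
clock: 9.73
position: [614.5, 36.6, 72.8]
tcp_rot: [0.615, 0.789, -0.0, -0.0]
force: [0.5, -0.4, 0.7]
gripper_width: 87.9
finger_force: 0.0
```

```bash
python3 -c "
from h import *
to(616,36,69,14.3)"
```

```text
t 9.73 pos [614.5  36.6  72.8] yaw(y) 14.2 tilt [-0.001 -0.   ] w 87.9 F [ 0.5 -0.4  0.7] ff 0.0
tool delta mm [-1.   1.3  3.8] turn z rad -0.003
```

Call:
{"method": "apply_moves", "body": {
  "motion": [
    [0.3, [-0.001, 0.001, 0.002], [0, 0, 0]],
    [0.1, [0, 0, 0], [0, 0, 0]],
    [0, [0, 0, 0], [0, 0, 0]],
    [-0.1, [0, 0, 0], [0, 0, 0]],
    [-0.3, [0, 0, 0], [0, 0, 0]]
  ],
  "grip_force": 25
}}

```text
clock: 10.15
position: [616.7, 35.9, 71.2]
tcp_rot: [0.615, 0.789, 0.0, 0.0]
force: [-0.1, -0.8, 0.2]
gripper_width: 58.0
finger_force: 0.0
```

Call:
{"method": "apply_moves", "body": {
  "motion": [
    [-0.3, [0, 0, 0], [0, 0, 0]],
    [-0.3, [0, 0, 0], [0, 0, 0]],
    [-0.3, [0, 0, 0], [0, 0, 0]]
  ]
}}

```text
clock: 10.4
position: [616.6, 35.9, 70.8]
tcp_rot: [0.615, 0.789, 0.0, 0.0]
force: [-0.6, 0.8, 0.5]
gripper_width: 45.1
finger_force: 25.0
```

```bash
python3 -c "
from h import *
to(437,354.3,80,14.7)"
```

```text
t 10.4 pos [616.6  35.9  70.8] yaw(y) 14.2 tilt [0. 0.] w 45.1 F [-0.6  0.8  0.5] ff 25.0
tool delta mm [352.7 -96.3  -9.1] turn z rad -0.01
```

Call:
{"method": "apply_moves", "body": {
  "motion": [
    [-0.3, [0, 0, -0.01], [0, 0, 0]],
    [-0.3, [0, 0, -0.015], [0, 0, 0]],
    [-0.3, [0, 0, -0.02], [0, 0, 0]],
    [-0.3, [0.015, -0.004, 0], [0, 0, 0]],
    [-0.3, [0.03, -0.008, 0], [0, 0, 0]]
  ]
}}

```text
clock: 10.82
position: [596.1, 72.7, 118.0]
tcp_rot: [0.617, 0.787, 0.001, 0.002]
force: [0.5, 0.6, -0.2]
gripper_width: 44.9
finger_force: 25.0
```

Call:
{"method": "apply_moves", "body": {
  "motion": [
    [-0.3, [0.035, -0.01, 0], [0, 0, 0]],
    [-0.3, [0.035, -0.01, 0], [0, 0, 0]],
    [-0.3, [0.035, -0.01, 0], [0, 0, 0]],
    [-0.3, [0.035, -0.01, 0], [0, 0, 0]],
    [-0.3, [0.035, -0.01, 0], [0, 0, 0]]
  ]
}}

```text
clock: 11.23
position: [501.7, 235.4, 116.5]
tcp_rot: [0.615, 0.789, 0.0, 0.0]
force: [0.2, 1.4, -0.9]
gripper_width: 44.7
finger_force: 25.0
```

Call:
{"method": "apply_moves", "body": {
  "motion": [
    [-0.3, [0.035, -0.01, 0], [0, 0, 0]],
    [-0.3, [0.035, -0.01, 0], [0, 0, 0]],
    [-0.3, [0.035, -0.01, 0], [0, 0, 0]],
    [-0.3, [0.02, -0.005, 0], [0, 0, 0]],
    [-0.3, [0, 0, 0], [0, 0, 0]]
  ]
}}

```text
clock: 11.65
position: [434.7, 352.3, 116.1]
tcp_rot: [0.612, 0.791, 0.0, -0.001]
force: [-0.3, 0.3, -0.9]
gripper_width: 45.0
finger_force: 25.0
```

```bash
cat > felt2.py <<'E'
from meas import *
def plane(z,uv,h):
    K=z['K'];uv=np.asarray(uv,float);d=np.c_[(uv[:,0]-K[0,2])/K[0,0],(uv[:,1]-K[1,2])/K[1,1],np.ones(len(uv))]@R.from_quat(z['rotation']).as_matrix().T
    return z['position']+d*((h-z['position'][2])/d[:,2])[:,None]
def felt(f,cen,rad):
    # felt pixels by low chroma, in world window on z=12
    z=load(f);p=z['p'].astype(int);v,u=np.mgrid[:400,:640];X=plane(z,np.c_[u.ravel(),v.ravel()],12).reshape(400,640,3)
    m=((p[...,2]>=p[...,0]-25)&(p[...,0]>60)&(np.hypot(X[...,0]-cen[0],X[...,1]-cen[1])<rad)).astype(np.uint8)
    m=cv2.morphologyEx(cv2.morphologyEx(m,cv2.MORPH_CLOSE,np.ones((7,7))),cv2.MORPH_OPEN,np.ones((3,3)))
    n,l,st,_=cv2.connectedComponentsWithStats(m)
    P=X[l==1+np.argmax(st[1:,4])];return yaw(P),P.mean(0)[:2].round(1)
if __name__=='__main__':
    for nm,c,rad in(('small',(437,354),75),('long',(441,201),85),('square',(553,-102),75)):
        for f in('top0.npz','scene0.npz','t1.npz','s1.npz'): 
            try: print(nm,f,felt(f,c,rad))
            except Exception as e: print(nm,f,e)
    to(437,354.3,80,14.7)
E
python3 felt2.py
```

```text
small top0.npz ((array([436.5, 362. ]), [(103.5, 99.7), (60.4, 9.7)]), array([437.3, 356.2]))
small scene0.npz ((array([441.5, 359.4]), [(85.3, 100.6), (53.7, 10.6)]), array([441.4, 358.3]))
small t1.npz ((array([436.9, 355.9]), [(90.0, 101.0), (58.5, 11.0)]), array([437.1, 355. ]))
small s1.npz ((array([437.9, 364.5]), [(96.6, 100.6), (58.9, 10.6)]), array([441.7, 359.4]))
long top0.npz ((array([439.2, 200.7]), [(112.7, 104.8), (77.2, 14.8)]), array([441. , 201.4]))
long scene0.npz ((array([445.9, 204.8]), [(111.7, 104.5), (68.3, 14.5)]), array([445.4, 203.8]))
long t1.npz ((array([441.4, 201.2]), [(112.6, 104.6), (72.7, 14.6)]), array([441.4, 201.1]))
long s1.npz ((array([445.9, 204.8]), [(111.7, 104.5), (68.3, 14.5)]), array([445.3, 203.8]))
square top0.npz ((array([ 552.9, -102. ]), [(75.6, 99.4), (76.3, 9.4)]), array([ 552.8, -101.9]))
square scene0.npz ((array([557.6, -99.2]), [(75.8, 99.1), (70.8, 9.1)]), array([ 556.7, -100.1]))
square t1.npz attempt to get argmax of an empty sequence
square s1.npz ((array([557. , -99.6]), [(76.5, 99.5), (72.0, 9.5)]), array([ 556.2, -100.5]))
t 11.65 pos [434.7 352.3 116.1] yaw(y) 14.6 tilt [-0.001  0.002] w 45.0 F [-0.3  0.3 -0.9] ff 25.0
tool delta mm [ 1.3  2.8 36.1] turn z rad -0.002
```

Call:
{"method": "apply_moves", "body": {
  "motion": [
    [-0.3, [0.002, 0.002, 0.02], [0, 0, 0.058]],
    [-0.3, [0, 0, 0.03], [0, 0, 0]],
    [-0.3, [0, 0, 0.025], [0, 0, 0]],
    [-0.3, [0, 0, 0], [0, 0, 0]],
    [-0.3, [0, 0, 0], [0, 0, 0]]
  ]
}}

```text
clock: 12.07
position: [439.5, 347.9, 40.5]
tcp_rot: [0.638, 0.77, -0.001, 0.0]
force: [0.0, -0.2, -0.2]
gripper_width: 44.4
finger_force: 25.0
```

```bash
python3 -c "
from h import *
to(437,355,10,11)"
```

```text
t 12.07 pos [439.5 347.9  40.5] yaw(y) 10.8 tilt [-0.001 -0.002] w 44.4 F [ 0.  -0.2 -0.2] ff 25.0
tool delta mm [ 7.5 -1.1 30.5] turn z rad -0.004
```

Call:
{"method": "apply_moves", "body": {
  "motion": [
    [-0.3, [0.003, -0.001, 0.005], [0, 0, 0]],
    [-0.3, [0, 0, 0], [0, 0, 0]],
    [-0.3, [0, 0, 0], [0, 0, 0]]
  ]
}}

```text
clock: 12.32
position: [438.6, 352.6, 36.9]
tcp_rot: [0.637, 0.771, 0.001, -0.0]
force: [0.2, -0.6, -0.8]
gripper_width: 45.0
finger_force: 25.0
```

```bash
python3 -c "
from h import *
to(437,355,10,11)"
```

```text
t 12.32 pos [438.6 352.6  36.9] yaw(y) 10.8 tilt [0.001 0.002] w 45.0 F [ 0.2 -0.6 -0.8] ff 25.0
tool delta mm [ 2.7 -1.1 26.9] turn z rad -0.003
```

Call:
{"method": "apply_moves", "body": {
  "motion": [
    [-0.3, [0.002, -0.001, 0.012], [0, 0, 0]],
    [-0.3, [0, 0, 0.008], [0, 0, 0]],
    [-0.3, [0, 0, 0.004], [0, 0, 0]],
    [-0.3, [0, 0, 0], [0, 0, 0]],
    [-0.3, [0, 0, 0], [0, 0, 0]]
  ]
}}

```text
clock: 12.73
position: [436.5, 353.3, 11.2]
tcp_rot: [0.637, 0.771, -0.001, 0.0]
force: [-0.1, -0.7, -1.1]
gripper_width: 44.7
finger_force: 25.0
```

```bash
python3 -c "
from h import *
to(437,355,10,11)"
```

```text
t 12.73 pos [436.5 353.3  11.2] yaw(y) 10.8 tilt [-0.001 -0.001] w 44.7 F [-0.1 -0.7 -1.1] ff 25.0
tool delta mm [1.6 0.8 1.2] turn z rad -0.003
```

Call:
{"method": "apply_moves", "body": {
  "motion": [
    [-0.3, [0.001, 0, 0.0015], [0, 0, 0]],
    [-0.3, [0, 0, 0], [0, 0, 0]],
    [-0.3, [0, 0, 0], [0, 0, 0]]
  ]
}}

```text
clock: 12.98
position: [436.5, 354.8, 10.3]
tcp_rot: [0.637, 0.771, 0.0, -0.0]
force: [0.1, 0.7, -0.2]
gripper_width: 45.1
finger_force: 25.0
```

Call:
{"method": "apply_moves", "body": {
  "motion": [
    [-0.1, [0, 0, 0.001], [0, 0, 0]],
    [0.1, [0, 0, 0], [0, 0, 0]],
    [0.3, [0, 0, 0], [0, 0, 0]],
    [0.5, [0, 0, 0], [0, 0, 0]],
    [0.7, [0, 0, 0], [0, 0, 0]]
  ]
}}

```text
clock: 13.4
position: [436.5, 354.7, 9.3]
tcp_rot: [0.637, 0.771, 0.0, 0.0]
force: [-0.6, 0.1, -0.0]
gripper_width: 64.9
finger_force: 0.0
```

Call:
{"method": "apply_moves", "body": {
  "motion": [
    [0.7, [0, 0, -0.01], [0, 0, 0]],
    [0.8, [0, 0, -0.025], [0, 0, 0]],
    [1, [0, 0, -0.035], [0, 0, 0]],
    [1, [0, 0, -0.03], [0, 0, 0]],
    [1, [0, 0, 0], [0, 0, 0]]
  ]
}}

```text
clock: 13.82
position: [439.4, 356.4, 115.4]
tcp_rot: [0.638, 0.77, 0.004, 0.0]
force: [1.8, 0.0, 0.4]
gripper_width: 87.9
finger_force: 0.0
```

```bash
python3 - <<'E'
from meas import *
p=snap('top','t6.npz')
cv2.imwrite('pics/t6.png',cv2.resize(p[130:270,195:445],(800,448),interpolation=cv2.INTER_CUBIC)[...,::-1])
w=cloud(load('t6.npz'))
for nm,a in dict(hard=(200,262,210,265,30,42),sq=(335,395,130,185,66,80),cork=(335,395,130,185,25,45),foot=(329,380,200,250,38,50)).items(): print(nm,comp(w,*a))
to(616,36,100,14.2)
E
```

```text
hard ((array([438.4, 347.8]), [(61.3, 101.4), (44.8, 11.4)]), 469, array([438.6, 347.5,  36.3]))
sq ((array([618.1,  37. ]), [(62.2, 103.8), (62.0, 13.8)]), 693, array([617.9,  37. ,  73.2]))
cork ((array([609.6,  74.8]), [(16.7, 103.2), (59.5, 13.2)]), 164, array([609.9,  74.3,  33.4]))
foot ((array([464.9,  51.7]), [(34.0, 177.8), (34.5, 87.8)]), 171, array([464.8,  52.3,  44.5]))
t 13.87 pos [438.3 356.  112.9] yaw(y) 10.8 tilt [0.004 0.005] w 87.5 F [-0.9 -0.1 -0.7] ff 0.0
tool delta mm [-347.8  114.4   12.1] turn z rad -0.059
```

View pics/t6.png

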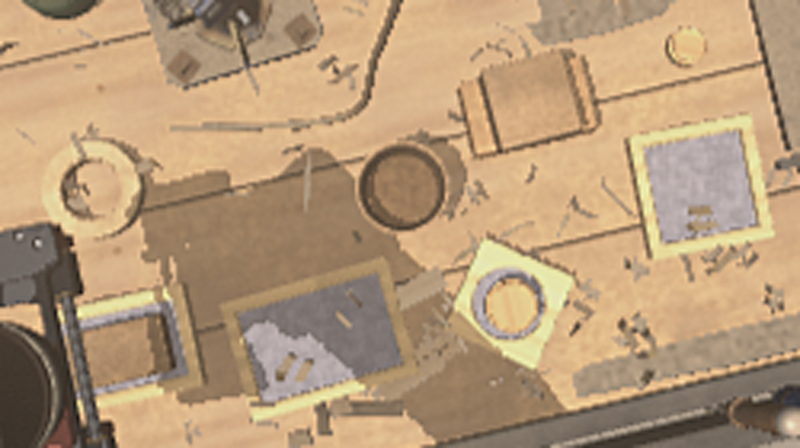

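The hardwood sits in its recess at (130,345) in the crop, with its top at z=36. The foot is in the round recess at (510,303). The square block is at (618,37) with yaw 13.8°.

Call:
{"method": "apply_moves", "body": {
  "motion": [
    [1, [0, 0, 0], [0, 0, -0.052]],
    [1, [-0.02, 0.006, 0], [0, 0, 0]],
    [1, [-0.037, 0.01, 0], [0, 0, 0]],
    [1, [-0.037, 0.01, 0], [0, 0, 0]],
    [1, [-0.037, 0.01, 0], [0, 0, 0]]
  ]
}}

```text
clock: 14.28
position: [502.5, 234.8, 108.6]
tcp_rot: [0.616, 0.787, -0.001, -0.0]
force: [1.8, 0.5, -0.3]
gripper_width: 87.9
finger_force: 0.0
```

Call:
{"method": "apply_moves", "body": {
  "motion": [
    [1, [-0.037, 0.01, 0], [0, 0, 0]],
    [1, [-0.037, 0.01, 0], [0, 0, 0]],
    [1, [-0.037, 0.01, 0], [0, 0, 0]],
    [1, [-0.037, 0.01, 0], [0, 0, 0]],
    [1, [-0.037, 0.01, 0], [0, 0, 0]]
  ]
}}

```text
clock: 14.7
position: [595.4, 66.6, 108.5]
tcp_rot: [0.617, 0.787, -0.0, -0.0]
force: [0.9, 0.2, -0.3]
gripper_width: 88.0
finger_force: 0.0
```

Call:
{"method": "apply_moves", "body": {
  "motion": [
    [1, [-0.03, 0.01, 0], [0, 0, 0]],
    [1, [-0.005, 0.001, 0], [0, 0, 0]],
    [1, [0, 0, 0], [0, 0, 0]]
  ]
}}

```text
clock: 14.95
position: [614.6, 33.7, 108.5]
tcp_rot: [0.619, 0.786, -0.001, 0.0]
force: [-0.4, 0.1, 0.4]
gripper_width: 87.9
finger_force: 0.0
```

```bash
python3 -c "
from h import *
to(617.5,36.5,31,13.8)"
```

```text
t 14.95 pos [614.6  33.7 108.5] yaw(y) 13.5 tilt [-0.001 -0.001] w 87.9 F [-0.4  0.1  0.4] ff 0.0
tool delta mm [ 2.1  3.6 77.5] turn z rad -0.005
```

Call:
{"method": "apply_moves", "body": {
  "motion": [
    [1, [0.002, 0.0035, 0], [0, 0, -0.005]],
    [1, [0, 0, 0], [0, 0, 0]],
    [1, [0, 0, 0], [0, 0, 0]]
  ]
}}

```text
clock: 15.2
position: [616.8, 42.3, 108.9]
tcp_rot: [0.614, 0.79, 0.0, -0.001]
force: [-0.2, 0.4, 0.2]
gripper_width: 87.7
finger_force: 0.0
```

```bash
python3 -c "
from h import *
to(617.5,36.5,31,13.8)"
```

```text
t 15.2 pos [616.8  42.3 108.9] yaw(y) 14.3 tilt [-0.001  0.001] w 87.7 F [-0.2  0.4  0.2] ff 0.0
tool delta mm [-5.9 -0.7 77.9] turn z rad 0.008
```

Call:
{"method": "apply_moves", "body": {
  "motion": [
    [1, [-0.004, 0, 0.015], [0, 0, 0]],
    [1, [0, 0, 0.018], [0, 0, 0]],
    [1, [0, 0, 0], [0, 0, 0]],
    [1, [0, 0, 0], [0, 0, 0]],
    [1, [0, 0, 0], [0, 0, 0]]
  ]
}}

```text
clock: 15.62
position: [618.4, 36.8, 76.9]
tcp_rot: [0.615, 0.789, 0.0, 0.0]
force: [0.4, 0.3, 0.3]
gripper_width: 87.7
finger_force: 0.0
```

```bash
python3 -c "
from h import *
to(617.5,36.5,31,13.8)"
```

```text
t 15.62 pos [618.4  36.8  76.9] yaw(y) 14.2 tilt [0. 0.] w 87.7 F [0.4 0.3 0.3] ff 0.0
tool delta mm [-0.  -1.  45.9] turn z rad 0.006
```

Call:
{"method": "apply_moves", "body": {
  "motion": [
    [1, [0, -0.001, 0.015], [0, 0, 0.006]],
    [1, [0, 0, 0.018], [0, 0, 0]],
    [1, [0, 0, 0.01], [0, 0, 0]],
    [1, [0, 0, 0], [0, 0, 0]],
    [1, [0, 0, 0], [0, 0, 0]]
  ]
}}

```text
clock: 16.03
position: [617.4, 35.7, 33.5]
tcp_rot: [0.617, 0.787, -0.0, -0.0]
force: [0.9, 0.7, 1.1]
gripper_width: 87.6
finger_force: 0.0
```

Call:
{"method": "apply_moves", "body": {
  "motion": [
    [0.7, [0, 0, 0], [0, 0, 0]],
    [0.5, [0, 0, 0], [0, 0, 0]],
    [0.4, [0, 0, 0], [0, 0, 0]],
    [0.2, [0, 0, 0], [0, 0, 0]],
    [0, [0, 0, 0], [0, 0, 0]]
  ],
  "grip_force": 30
}}

```text
clock: 16.45
position: [617.8, 35.7, 33.8]
tcp_rot: [0.617, 0.787, 0.0, 0.0]
force: [0.4, 0.2, 1.7]
gripper_width: 62.0
finger_force: 30.0
```

Call:
{"method": "apply_moves", "body": {
  "motion": [
    [0, [0, 0, 0], [0, 0, 0]],
    [0, [0, 0, 0], [0, 0, 0]]
  ]
}}

```text
clock: 16.62
position: [617.8, 35.7, 33.8]
tcp_rot: [0.617, 0.787, 0.0, 0.0]
force: [-0.3, 0.9, 6.2]
gripper_width: 62.0
finger_force: 30.0
```

```bash
python3 -c "
from h import *
to(552.9,-102,80,9.4)"
```

```text
t 16.62 pos [617.8  35.7  33.8] yaw(y) 13.8 tilt [0.001 0.   ] w 62.0 F [-0.3  0.9  6.2] ff 30.0
tool delta mm [-118.3  -95.7  -46.3] turn z rad 0.076
```

Call:
{"method": "apply_moves", "body": {
  "motion": [
    [0, [0, 0, -0.008], [0, 0, 0]],
    [0, [0, 0, -0.015], [0, 0, 0]],
    [0, [0, 0, -0.022], [0, 0, 0]],
    [0, [0, 0, 0], [0, 0, 0.038]],
    [0, [0, 0, 0], [0, 0, 0.038]]
  ]
}}

```text
clock: 17.03
position: [618.1, 35.5, 79.9]
tcp_rot: [0.647, 0.762, 0.001, 0.001]
force: [-1.5, -0.4, -1.6]
gripper_width: 61.9
finger_force: 30.0
```

```bash
python3 -c "
from h import *
to(552.9,-102,80,9.4)"
```

```text
t 17.03 pos [618.1  35.5  79.9] yaw(y) 9.3 tilt [0.002 0.001] w 61.9 F [-1.5 -0.4 -1.6] ff 30.0
tool delta mm [-125.2  -86.6   -0.3] turn z rad -0.002
```

Call:
{"method": "apply_moves", "body": {
  "motion": [
    [0, [-0.015, -0.01, 0], [0, 0, 0]],
    [0, [-0.025, -0.0175, 0], [0, 0, 0]],
    [0, [-0.025, -0.0175, 0], [0, 0, 0]],
    [0, [-0.025, -0.0175, 0], [0, 0, 0]],
    [0, [-0.02, -0.014, 0], [0, 0, 0]]
  ]
}}

```text
clock: 17.45
position: [558.4, -87.6, 78.4]
tcp_rot: [0.647, 0.762, -0.0, -0.0]
force: [0.4, 0.5, -1.9]
gripper_width: 62.0
finger_force: 30.0
```

Call:
{"method": "apply_moves", "body": {
  "motion": [
    [0, [-0.015, -0.01, 0], [0, 0, 0]],
    [0, [0, 0, 0.01], [0, 0, 0]],
    [0, [0, 0, 0.02], [0, 0, 0]],
    [0, [0, 0, 0], [0, 0, 0]],
    [0, [0, 0, 0], [0, 0, 0]]
  ]
}}

```text
clock: 17.87
position: [551.7, -101.0, 47.4]
tcp_rot: [0.647, 0.763, -0.001, -0.001]
force: [0.3, -0.7, -1.0]
gripper_width: 61.3
finger_force: 30.0
```

```bash
python3 -c "
from h import *
to(552.9,-102,13.5,9.4)"
```

```text
t 17.87 pos [ 551.7 -101.    47.4] yaw(y) 9.4 tilt [-0.003  0.   ] w 61.3 F [ 0.3 -0.7 -1. ] ff 30.0
tool delta mm [-1.2  1.1 33.9] turn z rad 0.001
```

Call:
{"method": "apply_moves", "body": {
  "motion": [
    [0, [-0.002, 0.001, 0.012], [0, 0, 0]],
    [0, [0, 0, 0.012], [0, 0, 0]],
    [0, [0, 0, 0.006], [0, 0, 0]],
    [0, [0, 0, 0], [0, 0, 0]],
    [0, [0, 0, 0], [0, 0, 0]]
  ]
}}

```text
clock: 18.28
position: [553.3, -103.6, 17.6]
tcp_rot: [0.647, 0.763, -0.0, -0.0]
force: [-0.3, 0.3, -0.4]
gripper_width: 61.7
finger_force: 30.0
```

```bash
python3 -c "
from h import *
to(552.9,-103,13,9.4)"
```

```text
t 18.28 pos [ 553.3 -103.6   17.6] yaw(y) 9.4 tilt [-0.001 -0.   ] w 61.7 F [-0.3  0.3 -0.4] ff 30.0
tool delta mm [ 0.7 -0.3  4.6] turn z rad -0.0
```

Call:
{"method": "apply_moves", "body": {
  "motion": [
    [0, [0, 0, 0.003], [0, 0, 0]],
    [0, [0, 0, 0], [0, 0, 0]],
    [0, [0, 0, 0], [0, 0, 0]]
  ]
}}

```text
clock: 18.53
position: [553.9, -103.6, 15.4]
tcp_rot: [0.647, 0.763, 0.0, 0.0]
force: [-0.5, -0.5, -0.8]
gripper_width: 62.2
finger_force: 30.0
```

Call:
{"method": "apply_moves", "body": {
  "motion": [
    [0, [0, 0, 0.0015], [0, 0, 0]],
    [0, [0, 0, 0], [0, 0, 0]],
    [0, [0, 0, 0], [0, 0, 0]]
  ]
}}

```text
clock: 18.78
position: [553.8, -103.6, 13.8]
tcp_rot: [0.647, 0.763, 0.0, 0.0]
force: [0.1, 0.3, -1.3]
gripper_width: 61.8
finger_force: 30.0
```

Call:
{"method": "apply_moves", "body": {
  "motion": [
    [0, [0, 0, 0.001], [0, 0, 0]],
    [0, [0, 0, 0], [0, 0, 0]],
    [0.5, [0, 0, 0], [0, 0, 0]],
    [0.7, [0, 0, 0], [0, 0, 0]],
    [0.9, [0, 0, 0], [0, 0, 0]]
  ]
}}

```text
clock: 19.2
position: [553.8, -103.7, 12.7]
tcp_rot: [0.647, 0.763, 0.0, 0.0]
force: [0.5, 0.1, 0.3]
gripper_width: 75.8
finger_force: 0.0
```

Call:
{"method": "apply_moves", "body": {
  "motion": [
    [1, [0, 0, 0], [0, 0, 0]],
    [1, [0, 0, -0.02], [0, 0, 0]],
    [1, [0, 0, -0.03], [0, 0, 0]],
    [1, [0, 0, -0.03], [0, 0, 0]],
    [1, [0, 0, 0], [0, 0, 0]]
  ]
}}

```text
clock: 19.62
position: [556.7, -104.7, 97.7]
tcp_rot: [0.647, 0.762, 0.002, 0.003]
force: [0.6, -1.0, 0.3]
gripper_width: 87.6
finger_force: 0.0
```

```bash
python3 - <<'E'
from meas import *
snap('scene','s7.npz');w=cloud(load('s7.npz'))
for nm,(c,z0,z1,rr) in dict(sq=((553,-102),47,57,60),cork=((616,36),28,40,75),hard=((437,354),31,41,60)).items():
    m=(np.hypot(w[...,0]-c[0],w[...,1]-c[1])<rr)&(w[...,2]>z0)&(w[...,2]<z1);P=w[m];print(nm,len(P),P.mean(0).round(1) if len(P) else '',yaw(P) if len(P)>3 else '')
snap('top','t7.npz');w=cloud(load('t7.npz'))
for nm,a in dict(cork=(325,405,125,195,26,40),hard=(200,262,210,265,30,42)).items(): print(nm,comp(w,*a))
to(616,36,80,14)
E
```

```text
sq 530 [ 549.1 -105.6   52.4] (array([ 553.8, -104. ]), [(61.5, 99.7), (65.7, 9.7)])
cork 604 [615.1  31.8  33.5] (array([619.4,  33.3]), [(97.2, 100.7), (64.1, 10.7)])
hard 195 [440.6 335.3  36.4] (array([438.8, 340.1]), [(51.0, 102.6), (47.9, 12.6)])
cork ((array([618.9,  34.6]), [(98.1, 101.5), (58.3, 11.5)]), 926, array([618.3,  35. ,  33.2]))
hard ((array([437.2, 354.4]), [(75.2, 101.2), (44.7, 11.2)]), 570, array([437.3, 354.1,  36.3]))
t 19.72 pos [ 554.6 -103.6   93.8] yaw(y) 9.4 tilt [0.003 0.   ] w 87.7 F [-0.6  0.4 -0.2] ff 0.0
tool delta mm [127.7  83.4  14. ] turn z rad -0.08
```

Call:
{"method": "apply_moves", "body": {
  "motion": [
    [1, [0, 0, 0], [0, 0, -0.037]],
    [1, [0.03, 0.022, 0], [0, 0, 0]],
    [1, [0.033, 0.025, 0], [0, 0, 0]],
    [1, [0.033, 0.025, 0], [0, 0, 0]],
    [1, [0.027, 0.018, 0], [0, 0, 0]]
  ]
}}

```text
clock: 20.13
position: [617.7, 38.2, 91.2]
tcp_rot: [0.632, 0.775, -0.0, -0.001]
force: [0.7, 0.2, 0.8]
gripper_width: 87.7
finger_force: 0.0
```

Call:
{"method": "apply_moves", "body": {
  "motion": [
    [1, [0, 0, 0.02], [0, 0, 0]],
    [1, [0, 0, 0.02], [0, 0, 0]],
    [1, [0, 0, 0], [0, 0, 0]],
    [1, [0, 0, 0], [0, 0, 0]]
  ]
}}

```text
clock: 20.47
position: [615.7, 34.4, 50.8]
tcp_rot: [0.633, 0.774, -0.002, -0.001]
force: [-0.7, -0.9, 0.1]
gripper_width: 87.9
finger_force: 0.0
```

```bash
python3 -c "
from h import *
to(618.7,34.8,0,11.5)"
```

```text
t 20.47 pos [615.7  34.4  50.8] yaw(y) 11.5 tilt [-0.004 -0.001] w 87.9 F [-0.7 -0.9  0.1] ff 0.0
tool delta mm [-0.2  3.2 50.8] turn z rad -0.0
```

Call:
{"method": "apply_moves", "body": {
  "motion": [
    [1, [0, 0.002, 0.018], [0, 0, 0]],
    [1, [0, 0, 0.018], [0, 0, 0]],
    [1, [0, 0, 0.01], [0, 0, 0]],
    [1, [0, 0, 0], [0, 0, 0]],
    [1, [0, 0, 0], [0, 0, 0]]
  ]
}}

```text
clock: 20.88
position: [619.3, 34.6, 7.0]
tcp_rot: [0.633, 0.774, -0.0, -0.0]
force: [-0.8, -0.2, -0.7]
gripper_width: 87.7
finger_force: 0.0
```

```bash
python3 -c "
from h import *
to(618.7,34.8,0,11.5)"
```

```text
t 20.88 pos [619.3  34.6   7. ] yaw(y) 11.5 tilt [-0. -0.] w 87.7 F [-0.8 -0.2 -0.7] ff 0.0
tool delta mm [ 0.3 -0.6  7. ] turn z rad -0.001
```

Call:
{"method": "apply_moves", "body": {
  "motion": [
    [1, [0, 0, 0.006], [0, 0, 0]],
    [0.7, [0, 0, 0], [0, 0, 0]],
    [0.5, [0, 0, 0], [0, 0, 0]],
    [0.3, [0, 0, 0], [0, 0, 0]],
    [0, [0, 0, 0], [0, 0, 0]]
  ],
  "grip_force": 30
}}

```text
clock: 21.3
position: [619.6, 35.3, 1.2]
tcp_rot: [0.633, 0.775, 0.0, 0.0]
force: [-0.9, -0.1, 0.6]
gripper_width: 64.6
finger_force: 0.0
```

Call:
{"method": "apply_moves", "body": {
  "motion": [
    [0, [0, 0, 0], [0, 0, 0]],
    [0, [0, 0, 0], [0, 0, 0]],
    [0, [0, 0, 0], [0, 0, 0]],
    [0, [0, 0, 0], [0, 0, 0]]
  ]
}}

```text
clock: 21.63
position: [619.5, 35.3, 1.0]
tcp_rot: [0.633, 0.775, 0.0, 0.0]
force: [-0.9, 0.5, 3.3]
gripper_width: 58.9
finger_force: 30.0
```

Call:
{"method": "apply_moves", "body": {
  "motion": [
    [0, [0, 0, -0.01], [0, 0, 0]],
    [0, [0, 0, -0.025], [0, 0, 0]],
    [0, [0, 0, -0.035], [0, 0, 0]],
    [0, [0, 0, -0.03], [0, 0, 0]],
    [0, [0, 0, 0], [0, 0, -0.054]]
  ]
}}

```text
clock: 22.05
position: [622.8, 34.8, 107.2]
tcp_rot: [0.612, 0.791, 0.003, 0.003]
force: [1.7, -0.8, -0.8]
gripper_width: 58.8
finger_force: 30.0
```

```bash
python3 -c "
from h import *
to(441.2,201.2,95,14.6)"
```

```text
t 22.05 pos [622.8  34.8 107.2] yaw(y) 14.5 tilt [0.009 0.001] w 58.8 F [ 1.7 -0.8 -0.8] ff 30.0
tool delta mm [ 206.6 -134.1   10.8] turn z rad -0.001
```

Call:
{"method": "apply_moves", "body": {
  "motion": [
    [0, [0.016, -0.01, 0], [0, 0, 0]],
    [0, [0.03, -0.019, 0], [0, 0, 0]],
    [0, [0.03, -0.019, 0], [0, 0, 0]],
    [0, [0.03, -0.019, 0], [0, 0, 0]],
    [0, [0.03, -0.019, 0], [0, 0, 0]]
  ]
}}

```text
clock: 22.47
position: [500.5, 145.8, 101.1]
tcp_rot: [0.612, 0.791, 0.0, -0.0]
force: [0.4, 1.9, -0.5]
gripper_width: 59.0
finger_force: 30.0
```

Call:
{"method": "apply_moves", "body": {
  "motion": [
    [0, [0.03, -0.019, 0], [0, 0, 0]],
    [0, [0.025, -0.016, 0], [0, 0, 0]],
    [0, [0.013, -0.009, 0], [0, 0, 0]],
    [0, [0, 0, 0], [0, 0, 0]],
    [0, [0, 0, 0], [0, 0, 0]]
  ]
}}

```text
clock: 22.88
position: [441.9, 200.5, 101.3]
tcp_rot: [0.611, 0.792, 0.0, 0.0]
force: [0.4, 0.1, -0.3]
gripper_width: 58.7
finger_force: 30.0
```

```bash
python3 -c "
from h import *
to(441.2,201.2,12,14.6)"
```

```text
t 22.88 pos [441.9 200.5 101.3] yaw(y) 14.7 tilt [0.    0.001] w 58.7 F [ 0.4  0.1 -0.3] ff 30.0
tool delta mm [ 0.9 -0.5 89.3] turn z rad 0.002
```

Call:
{"method": "apply_moves", "body": {
  "motion": [
    [0, [0, 0, 0.02], [0, 0, 0]],
    [0, [0, 0, 0.03], [0, 0, 0]],
    [0, [0, 0, 0.02], [0, 0, 0]],
    [0, [0, 0, 0], [0, 0, 0]],
    [0, [0, 0, 0], [0, 0, 0]]
  ]
}}

```text
clock: 23.3
position: [442.6, 198.1, 30.4]
tcp_rot: [0.612, 0.791, -0.001, 0.0]
force: [-0.2, 0.5, -0.2]
gripper_width: 59.0
finger_force: 30.0
```

```bash
python3 -c "
from h import *
to(441.2,201.2,13,14.6)"
```

```text
t 23.3 pos [442.6 198.1  30.4] yaw(y) 14.5 tilt [-0.001 -0.002] w 59.0 F [-0.2  0.5 -0.2] ff 30.0
tool delta mm [ 3.3 -0.6 17.4] turn z rad -0.002
```

Call:
{"method": "apply_moves", "body": {
  "motion": [
    [0, [0.001, -0.0005, 0.009], [0, 0, 0]],
    [0, [0, 0, 0.006], [0, 0, 0]],
    [0, [0, 0, 0], [0, 0, 0]],
    [0, [0, 0, 0], [0, 0, 0]]
  ]
}}

```text
clock: 23.63
position: [441.5, 200.7, 15.9]
tcp_rot: [0.611, 0.791, 0.0, 0.0]
force: [0.1, 1.0, -0.6]
gripper_width: 58.7
finger_force: 30.0
```

Call:
{"method": "apply_moves", "body": {
  "motion": [
    [0, [0, 0, 0.002], [0, 0, 0]],
    [0, [0, 0, 0], [0, 0, 0]],
    [0, [0, 0, 0], [0, 0, 0]]
  ]
}}

```text
clock: 23.88
position: [441.4, 200.8, 13.9]
tcp_rot: [0.611, 0.791, 0.0, 0.0]
force: [-0.6, -1.1, -0.8]
gripper_width: 59.1
finger_force: 30.0
```

Call:
{"method": "apply_moves", "body": {
  "motion": [
    [0, [0, 0, 0.001], [0, 0, 0]],
    [0, [0, 0, 0], [0, 0, 0]],
    [0.5, [0, 0, 0], [0, 0, 0]],
    [0.7, [0, 0, 0], [0, 0, 0]],
    [0.9, [0, 0, 0], [0, 0, 0]]
  ]
}}

```text
clock: 24.3
position: [441.4, 200.7, 12.7]
tcp_rot: [0.611, 0.791, 0.0, 0.0]
force: [0.7, -0.1, 0.5]
gripper_width: 75.4
finger_force: 0.0
```

Call:
{"method": "apply_moves", "body": {
  "motion": [
    [1, [0, 0, 0], [0, 0, 0]],
    [1, [0, 0, -0.02], [0, 0, 0]],
    [1, [0, 0, -0.035], [0, 0, 0]],
    [1, [0, 0, -0.04], [0, 0, 0]],
    [1, [0, 0, -0.04], [0, 0, 0]]
  ]
}}

```text
clock: 24.72
position: [440.8, 199.9, 148.8]
tcp_rot: [0.612, 0.791, -0.001, 0.0]
force: [0.3, 0.5, -0.9]
gripper_width: 88.0
finger_force: 0.0
```

Call:
{"method": "apply_moves", "body": {
  "motion": [
    [1, [0.04, 0, 0], [0, 0, 0]],
    [1, [0.04, 0, 0], [0, 0, 0]],
    [1, [0.04, 0, 0], [0, 0, 0]],
    [1, [0.04, 0, 0], [0, 0, 0]],
    [1, [0.04, 0, 0], [0, 0, 0]]
  ]
}}

```text
clock: 25.13
position: [390.0, 396.0, 148.0]
tcp_rot: [0.612, 0.791, 0.0, -0.0]
force: [0.7, 0.6, 0.2]
gripper_width: 87.6
finger_force: 0.0
```

Call:
{"method": "apply_moves", "body": {
  "motion": [
    [1, [0.04, 0, 0], [0, 0, 0]],
    [1, [0.04, 0, 0], [0, 0, 0]],
    [1, [0.04, 0, 0], [0, 0, 0]],
    [1, [0, 0, 0], [0, 0, 0]],
    [1, [0, 0, 0], [0, 0, 0]]
  ]
}}

```text
clock: 25.55
position: [358.7, 512.4, 146.7]
tcp_rot: [0.61, 0.793, -0.0, 0.0]
force: [-0.1, -0.6, -0.6]
gripper_width: 87.5
finger_force: 0.0
```

```bash
python3 - <<'E'
from meas import *
p=snap('top','t9.npz');w=cloud(load('t9.npz'));w0=cloud(load('top0.npz'))
cv2.imwrite('pics/t9.png',cv2.resize(p[120:270,195:445],(800,480),interpolation=cv2.INTER_CUBIC)[...,::-1])
for nm,a in dict(foot=(329,380,200,250,38,50),hard=(200,262,210,265,30,42),sq=(380,440,155,215,45,60),cork=(262,329,203,264,38,52),pot=(300,342,165,208,50,75),tape=(203,245,165,208,14,25)).items(): print(nm,comp(w,*a),comp(w0,*a) if nm in('pot','tape') else '')
to(441,201,150)
E
```

```text
foot ((array([464.8,  52.5]), [(34.3, 157.5), (33.8, 67.5)]), 170, array([464.9,  52.4,  44.3])) 
hard ((array([437.2, 354.6]), [(75.6, 101.2), (44.8, 11.2)]), 573, array([437.3, 354. ,  36.3])) 
sq ((array([ 553.7, -102.6]), [(62.4, 99.3), (61.8, 9.3)]), 657, array([ 553.7, -101.6,   52.3])) 
cork ((array([442. , 200.3]), [(98.1, 104.6), (58.0, 14.6)]), 961, array([442.2, 200. ,  45.3])) 
pot ((array([556.2, 134.2]), [(67.1, 178.5), (66.9, 88.5)]), 182, array([558. , 134.6,  60.3])) ((array([556.3, 134.2]), [(67.1, 178.5), (67.0, 88.5)]), 183, array([557.7, 134.4,  60.4]))
tape ((array([565.1, 376.3]), [(91.8, 155.7), (75.9, 65.7)]), 549, array([565.6, 375.9,  18.8])) ((array([562. , 377.6]), [(97.4, 154.1), (76.7, 64.1)]), 552, array([565.7, 376.4,  18.8]))
t 25.6 pos [360.2 510.3 147. ] yaw(y) 14.7 tilt [-0.    -0.001] w 87.8 F [ 0.7 -0.1 -0.1] ff 0.0
tool delta mm [-3.197e+02 -3.000e-01 -2.600e+00] turn z rad None
```

View pics/t9.png

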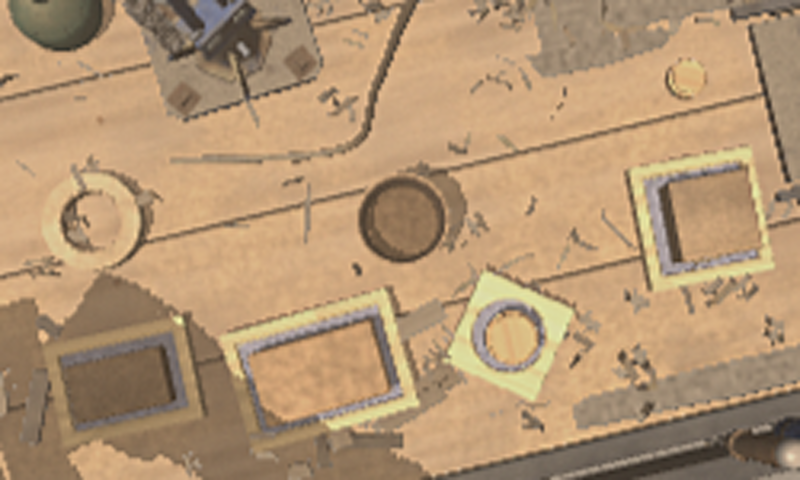

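The foot (508,335), hardwood (118,388), square block (715,215) and cork (318,368) all lie flat in their recesses at the expected heights, with felt showing around them. The pot and tape have not moved.

```bash
python3 -c "
from station import r
print(r.sign_off())"
```

```text
the job is handed in; nothing more can be done
None
```

All four pieces were placed in order, flat in their own recesses, with the clay pot and tape unmoved, and the job was handed in at about 25.6 s of the 112 s allowed.

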